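# Snap the storage box lid shut

### The job

The lid of the white storage box on the desk is only resting in place: press down round its grey rim, section by section, until all four sections have snapped fully home, then draw clear. Press only, with the fingertips: do not lift or tip the box or push it out of its place, and leave the other things on the desk where they stand.

Things in the scene. Friction and masses are not known exactly. Their poses are not given: they have to be found in the camera images.
- box: White plastic storage box, 200 (x) x 150 (y) x 72 mm, about 1.0 to 1.6 kg, loose on the desk; origin centre of underside, z up. Lid: white fixed centre panel 70 mm above the desk and round it a grey rim, 208 x 158 mm outside, in four separate rigid sections, each 24 mm wide with flat top: two long (156 mm, middles at y = +-67 mm), two on the short sides (158 mm, middles at x = +-92 mm).
- rim_long_a (a joint): How far the long section on the box's +y side is down, m: 0 standing up unsnapped, 0.008 snapped fully home. Slides straight down. It does not yield below about 10 N, then gives way, but springs back up if let go within the first 5 mm; past 5 mm it snaps the rest by itself and stays. Starts up. Pressing it again once home does no harm.
- rim_long_a_top (a point): Middle of the flat top face of the long section on the box's +y side; moves with it: 88 mm above the desk unsnapped, 80 mm snapped home (three 1 mm ribs mark it). Pressing anywhere on the top works. Its x axis points straight outwards from the box, y along the section, z up.
- rim_long_b (a joint): How far the long section on the box's -y side is down, m: 0 standing up unsnapped, 0.008 snapped fully home. Slides straight down. It does not yield below about 10 N, then gives way, but springs back up if let go within the first 5 mm; past 5 mm it snaps the rest by itself and stays. Starts up. Pressing it again once home does no harm.
- rim_long_b_top (a point): Middle of the flat top face of the long section on the box's -y side; moves with it: 88 mm above the desk unsnapped, 80 mm snapped home (three 1 mm ribs mark it). Pressing anywhere on the top works. Its x axis points straight outwards from the box, y along the section, z up.
- rim_short_a (a joint): How far the short-side section on the box's +x side is down, m: 0 standing up unsnapped, 0.008 snapped fully home. Slides straight down. It does not yield below about 10 N, then gives way, but springs back up if let go within the first 5 mm; past 5 mm it snaps the rest by itself and stays. Starts up. Pressing it again once home does no harm.
- rim_short_a_top (a point): Middle of the flat top face of the short-side section on the box's +x side; moves with it: 88 mm above the desk unsnapped, 80 mm snapped home (three 1 mm ribs mark it). Pressing anywhere on the top works. Its x axis points straight outwards from the box, y along the section, z up.
- rim_short_b (a joint): How far the short-side section on the box's -x side is down, m: 0 standing up unsnapped, 0.008 snapped fully home. Slides straight down. It does not yield below about 10 N, then gives way, but springs back up if let go within the first 5 mm; past 5 mm it snaps the rest by itself and stays. Starts up. Pressing it again once home does no harm.
- rim_short_b_top (a point): Middle of the flat top face of the short-side section on the box's -x side; moves with it: 88 mm above the desk unsnapped, 80 mm snapped home (three 1 mm ribs mark it). Pressing anywhere on the top works. Its x axis points straight outwards from the box, y along the section, z up.
- mug: White mug, 82 mm across, 92 mm tall, handle at its +y; loose, close by the box. Origin centre of underside.
- jar: Amber glass jar with brass cap, 68 mm across, 100 mm tall; loose, close by the box. Origin centre of underside.
- tape: Roll of brown tape lying flat, 90 mm across, 24 mm high; loose, close by the box. Origin centre of underside.
- stapler: Stapler, 150 mm long (x), 36 wide, about 50 high; loose, left part of the desk. Origin centre of underside.
- tin: Round aluminium tin with its own lid already on, 104 mm across, 75 mm tall; loose, left back. Not part of the job. Origin centre of underside.
- pot: Terracotta pot with a small plant, 114 mm across, pot 90 mm tall, leaves to about 140; loose, right back. Origin centre of underside.
- notebook: Blue notebook lying flat, 150 x 105 x 14 mm; loose, right part of the desk. Origin centre of underside.

How it is judged:
At the end, for the whole second after the job is handed in: All four rim sections are snapped home (each joint above 6.5 of 8 mm) and stay so; the box stands flat on the desk at rest, within 40 mm of where it was (value of joint each of rim_long_a, rim_long_b, rim_short_a, rim_short_b above 0.0065 m and height (world z) of box below 0.006 m and angle between box's own z axis and vertical below 0.06 rad and distance of box from where it was at the start of the episode below 0.04 m and linear speed of box below 0.02 m/s); the robot touches nothing.
It fails at once if the box is lifted off the desk (its base centre more than 10 mm up) (height (world z) of box above 0.01 m).
It fails at once if the box is tipped by more than about 9 degrees (angle between box's own z axis and vertical above 0.15 rad).
It fails at once if the box is pushed more than 40 mm out of its place (distance of box from where it was at the start of the episode above 0.04 m).
It fails at once if one of the other loose things is moved more than 30 mm from its place (distance of any of mug, jar, tape, stapler, tin, pot, notebook from where it was at the start of the episode above 0.03 m).
It also fails if it takes over 46 s, if anything falls off the work surface, if the arm or the gripper's body presses on something with over 40 N, if the wrist force passes 120 N, or if a joint passes its speed limit or range.

### The arm

A 6-joint arm with a two-finger parallel gripper is mounted at the origin on the work surface. World frame = base frame: x ahead of the robot, y to its left, z up, the work surface at z = 0. Lengths are in m, angles in rad, forces in N, time in s.
With the tool pointing down it reaches from about 0.3 to 0.775 m from the base axis. Payload 14.6 kg.
Tool frame: the origin (TCP) lies at the centre of the arm's flange, where the gripper is bolted on; the fingertips stand 199 mm ahead of it and the grasp point (between the pads) lies 180 mm ahead of it; z points along the fingers, y is the line along which they close (so a half turn about z gives the same grasp; the last joint's range is limited). The gripper opens to 94 mm and grips with 3 to 60 N. Pads are 16 mm wide; open, the fingers measure 119 mm over their backs; the gripper's body (75 mm by 177 mm) begins 78 mm behind the grasp point.
Start: joints at [1.154, 0.3, 1.521, -0, 1.321, -0.067], TCP at [0.188, 0.517, 0.405] pointing down, gripper open.
Joint ranges: [-3.03, 3.03], [-0.79, 2.21], [0.23, 2.52], [-1.04, 4.18], [0, 3.07], [-2.55, 2.55]. Speed limits (rad/s): [2.22, 2.22, 2.57, 3.14, 3.14, 3.14].

### API

Orientations are given as [roll, pitch, yaw] about the fixed x, y, z axes, in that order (R = Rz(yaw) Ry(pitch) Rx(roll)).
In Python, from station import ctrl gives the robot as it stands. The module is installed in compiled form; this text tells all that it offers.
- The arm moves only by the tool servo_tool, never from a script. Its argument "motion" is a list of rows, each a list of 5 numbers: the closure, from 0 (fully open) to 1 (shut), then the shift along the world's x, y, z in cm, then the turn about the world's z in degrees. A call has 1 to 20 rows; each row is the pose to reach, as a shift and turn from the pose commanded when the call began; what a row does not reach only later rows make up. A row lasts 1/8 s, in which the tool goes at most 62.5 mm and 10.7 degrees, less where a joint would pass 70% of its speed; a pose out of reach is approached as far as the arm can. A call with a gripper value outside its range is refused whole. The fingers move at their own pace and stop on an object; "squeeze" is the grip in N (left out, the last holds). Time passes only in rows, so rows that repeat a pose let the fingers close. It gives the time, the measured TCP pose, the force, the opening and the grip force at its end, in the units of the state.
- ctrl.get_obs(): the state, without advancing time (a new reading comes with each control period).
- ctrl.camera(name): name is "scene" or "side" or "wrist"; returns a dict with "image" (384x512x3 uint8, red, green, blue), "fx", "fy", "cx", "cy" (pixels), "camera_from_world" (4x4, takes a point from world to camera coordinates); the wrist camera has in their place "hand_eye" (4x4, takes a point from camera to tool coordinates, whose origin is the TCP and whose axes are the flange's). Camera axes: x right, y up, looking along -z (the intrinsics and any distortion apply to the point x, -y, -z); pixel columns grow to the right and rows downward; lengths in m; the calibration is good to about 2 mm. The wrist camera is an equidistant fisheye: a pixel r from the principal point sees the ray r / f radians off the axis. A picture is of the moment at which its call begins: read the wrist's pose just before it. There is no depth.
- ctrl.hand_in(): hands the job in; it is judged then, once.
The state is a dict: "time_s": time; "qpos": joint angles; "joint_vel": joint speeds; "tau": joint torques, N m; "ee_pos": TCP position; "eef_rot": TCP orientation; "force": force on the tool from outside, world axes, zero at the start; "moment": the same for the moment, N m; "grip_width": finger opening in m; "grip_force": force on a finger pad.
Only numpy, scipy, OpenCV 4.12 (cv2) and the standard library are available. Lean on these libraries where they do the work, as an engineer would, in place of code of your own. Each camera call takes 0.05 s, during which the arm holds its last target. There are 200 camera calls.

## Working session

There is one attempt and no reset: what is moved stays moved. The work goes in short steps, Python scripts to look and compute and a tool call to move; the robot and the scene stay as the last step left them, time stands still between calls to the robot, and variables do not carry over. Pictures are saved under pics/ and viewed, at most 10 in all, crops included, and the job is handed in when it is done.

Besides the shell and the picture viewer there is one more tool, called after "Emit:" by a JSON object that holds its "api" and its "payload", one argument or row to a line. servo_tool: Moves the arm, as the interface text tells. Its arguments: {"type":"object","properties":{"motion":{"type":"array","items":{"type":"array","items":{"type":"number"}}},"squeeze":{"type":"number"}},"required":["motion"]}

```bash
mkdir -p pics; python3 - <<'E'
from station import ctrl
import cv2,pickle
o=ctrl.get_obs();print(o)
d={}
for n in("scene","side","wrist"):
    c=ctrl.camera(n);d[n]=c
    cv2.imwrite(f"pics/{n}0.png",c["image"][:,:,::-1])
    print(n,{k:v for k,v in c.items() if k!="image"})
pickle.dump((o,d),open("d0.pkl","wb"))
E
```

```text
{'time_s': 0.0, 'qpos': array([ 1.15439999e+00,  3.00482749e-01,  1.52160592e+00, -2.41842301e-05,
        1.32070141e+00, -6.65910421e-02]), 'joint_vel': array([ 1.06979981e-03, -2.10740100e-04,  2.98471972e-04, -6.91486813e-05,
        6.61683641e-04, -9.80776893e-04]), 'tau': array([ 1.95112414e-03, -5.31812847e+01, -3.52731800e+01,  7.09411665e-02,
        2.43060436e-02, -8.87274109e-05]), 'ee_pos': array([0.18847818, 0.51665854, 0.4040693 ]), 'eef_rot': array([-3.14039632e+00, -5.63060920e-05,  2.79179333e+00]), 'force': array([ 0.1719513 , -0.05540623,  0.08036364]), 'moment': array([ 0.00220828, -0.02097961, -0.00903837]), 'grip_force': 0.0, 'grip_width': 0.09407527759784312}
scene {'fx': 393.5293724271874, 'fy': 393.5293724271874, 'cx': 260.1171188616242, 'cy': 195.1119836922739, 'camera_from_world': array([[-0.5949497 ,  0.80368324, -0.01131811,  0.31873546],
       [-0.5570574 , -0.40214506,  0.72661297,  0.23833599],
       [ 0.57941514,  0.438603  ,  0.68695378, -1.67946097],
       [ 0.        ,  0.        ,  0.        ,  1.        ]])}
side {'fx': 370.99885681486785, 'fy': 370.99885681486785, 'cx': 253.5328222501583, 'cy': 192.92201305841886, 'camera_from_world': array([[-0.94148355, -0.33697788,  0.00739173,  0.51033378],
       [ 0.24486656, -0.66873435,  0.70202189, -0.20818992],
       [-0.23162274,  0.66275205,  0.712117  , -0.90868061],
       [ 0.        ,  0.        ,  0.        ,  1.        ]])}
wrist {'fx': 297.3186396354542, 'fy': 297.3186396354542, 'cx': 259.2051027330522, 'cy': 193.17894100515633, 'hand_eye': array([[ 4.91102162e-04,  9.69281569e-01,  2.45953246e-01,
         7.16946027e-02],
       [ 9.99999842e-01, -4.08438465e-04, -3.87106939e-04,
        -1.03212303e-05],
       [-2.74758855e-04,  2.45953397e-01, -9.69281616e-01,
         2.00903179e-02],
       [ 0.00000000e+00,  0.00000000e+00,  0.00000000e+00,
         1.00000000e+00]])}
```

View pics/scene0.png

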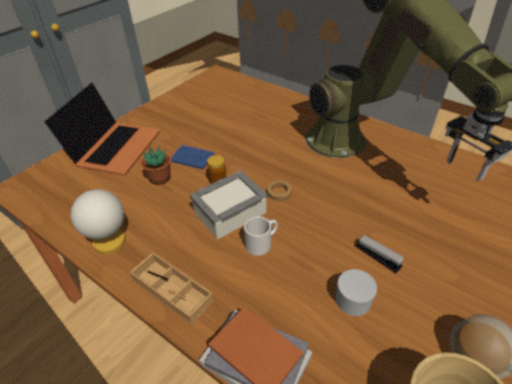

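View pics/side0.png

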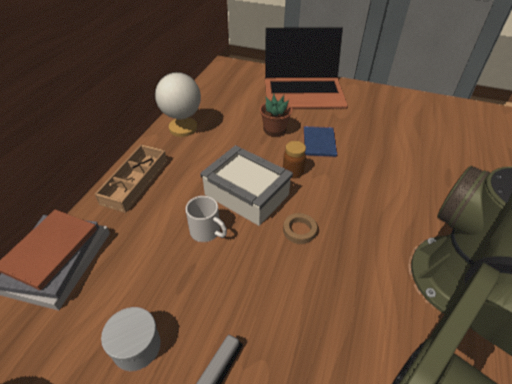

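View pics/wrist0.png

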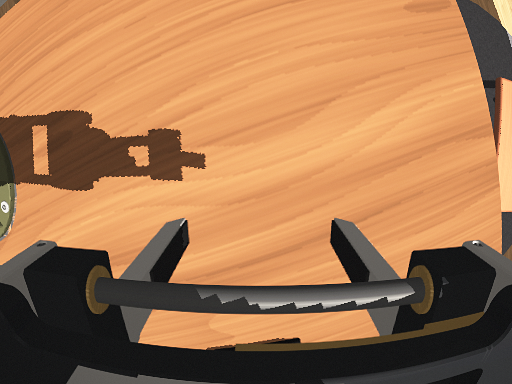

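The box sits near pixel (228,203) in scene and (247,184) in side. The mug is at (258,235) and the jar at (217,168). I'll enlarge these.

```bash
python3 - <<'E'
import pickle,cv2,numpy as np
o,d=pickle.load(open("d0.pkl","rb"))
a=d["scene"]["image"][145:265,170:300];b=d["side"]["image"][135:255,180:330]
f=lambda i:cv2.resize(i,(400,int(400*i.shape[0]/i.shape[1])),interpolation=cv2.INTER_CUBIC)
A,B=f(a),f(b);h=max(len(A),len(B))
p=lambda i:np.vstack([i,np.zeros((h-len(i),400,3),np.uint8)])
cv2.imwrite("pics/crop.png",np.hstack([p(A),p(B)])[:,:,::-1])
E
```

```text
(no output)
```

View pics/crop.png

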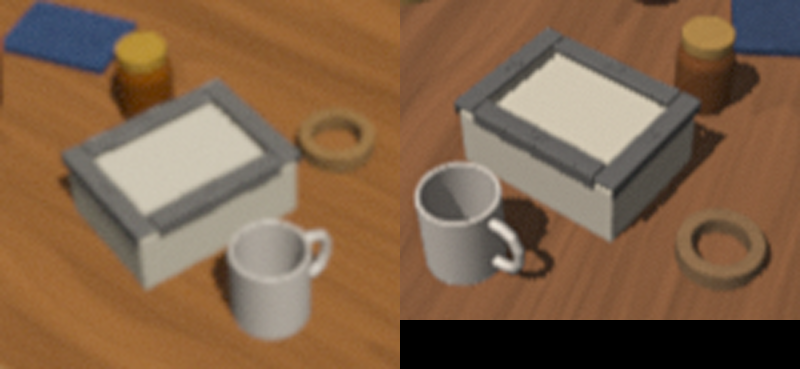

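The crop shows the rim's four top corners: in the scene half about (66,155), (216,82), (298,155), (143,235); in the side half about (57,103), (150,30), (297,102), (208,184), measured from the left edge of that half.

```bash
cat > h.py <<'E'
import numpy as np
def cast(c,u,v,z):
    T=c["camera_from_world"];R=T[:3,:3];C=-R.T@T[:3,3]
    r=R.T@np.array([(u-c["cx"])/c["fx"],-(v-c["cy"])/c["fy"],-1])
    return (C+r*(z-C[2])/r[2])
E
python3 - <<'E'
import pickle
from h import *
np.set_printoptions(precision=4,suppress=True)
o,d=pickle.load(open("d0.pkl","rb"))
S=lambda u,v,z:cast(d["scene"],170-.5+(u+.5)*130/400,145-.5+(v+.5)*130/400,z)[:2]
T=lambda u,v,z:cast(d["side"],180-.5+(u+.5)*150/400,135-.5+(v+.5)*150/400,z)[:2]
cs=np.array([S(*p,.088) for p in[(66,155),(216,82),(298,155),(143,235)]])
ct=np.array([T(*p,.088) for p in[(57,103),(150,30),(297,102),(208,184)]])
for c in(cs,ct):
    e=np.roll(c,-1,0)-c
    print(c.tolist(),c.mean(0),np.linalg.norm(e,axis=1),np.degrees(np.arctan2(e[:,1],e[:,0]))%180)
print("mug",S(269,243,.092),T(59,193,.092))
print("jar",S(142,48,.1),T(308,33,.1))
print("tape",S(337,135,.024),T(322,240,.024))
E
```

```text
[[0.67368057167081, -0.18214444102230343], [0.4829811625304462, -0.12714683967677942], [0.5269491247341977, 0.021112112860658505], [0.7137271716680406, -0.03687282894722299]] [ 0.5993 -0.0813] [0.1985 0.1546 0.1956 0.1507] [163.9125  73.4816 162.7531  74.5882]
[[0.7128958641110092, -0.039911852146754856], [0.6666555961382292, -0.18787182662863933], [0.47675136937422713, -0.12825836350973008], [0.5259142788047492, 0.015190941416729498]] [ 0.5956 -0.0852] [0.155  0.199  0.1516 0.1949] [ 72.645  162.5722  71.0824 163.5799]
mug [0.6508 0.0749] [0.6542 0.0785]
jar [ 0.4961 -0.2272] [ 0.4934 -0.2297]
tape [ 0.4175 -0.0014] [ 0.4119 -0.0082]
```

Emit:
{"api": "servo_tool", "payload": {
  "motion": [
    [1, 3, -3.75, 0, 0],
    [1, 6, -7.5, 0, 0],
    [1, 9, -11.25, 0, 0],
    [1, 12, -15, 0, 0],
    [1, 15, -18.75, 0, 0],
    [1, 18, -22.5, 0, 0],
    [1, 21, -26.25, 0, 0],
    [1, 24, -30, 0, 0],
    [1, 27, -33.75, 0, 0],
    [1, 30, -37.5, 0, 0],
    [1, 33, -41.25, 0, -1],
    [1, 36, -45, 0, -2],
    [1, 39, -48.75, 0, -3],
    [1, 41.5, -51.5, 0, -3],
    [1, 42.5, -53, 0, -3],
    [1, 42.9, -53.6, 0, -3],
    [1, 42.9, -53.6, 0, -3],
    [1, 42.9, -53.6, 0, -3]
  ],
  "squeeze": 20
}}

```text
time_s: 2.4
ee_pos: [0.6171, -0.0184, 0.4049]
eef_rot: [3.141, 0.0, 2.74]
force: [0.1, 0.9, 0.0]
grip_width: 0.0002
grip_force: 0.0
```

```bash
python3 - <<'E'
from station import ctrl
import cv2,pickle
o=ctrl.get_obs();w=ctrl.camera("wrist")
print(o["time_s"],o["ee_pos"],o["eef_rot"],o["force"])
cv2.imwrite("pics/w1.png",w["image"][:,:,::-1]);pickle.dump((o,w),open("d1.pkl","wb"))
E
```

```text
2.4 [ 0.6170857  -0.01844257  0.40491348] [3.14149378e+00 1.56422647e-04 2.74037128e+00] [1.48556716e-01 8.60942394e-01 5.12760044e-04]
```

View pics/w1.png

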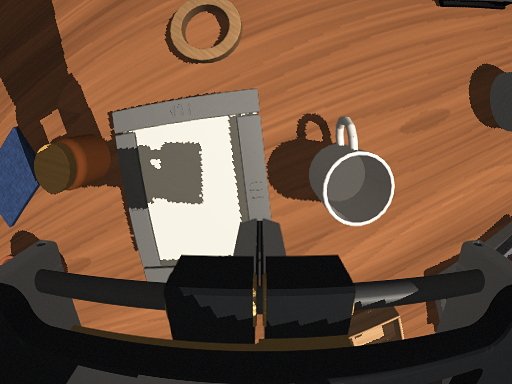

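The wrist view shows the near short section's ribs at (180,109), the +y long section's ribs at (257,187), and rim corners at about (112,112) and (257,89). The mug is to the right at (358,188).

```bash
cat >> h.py <<'E'
from scipy.spatial.transform import Rotation as Ro
def wcast(o,c,u,v,z):
    x,y=u-c["cx"],v-c["cy"];r=np.hypot(x,y);th=r/c["fx"]
    ray=np.array([np.sin(th)*x/r,-np.sin(th)*y/r,-np.cos(th)])
    R=Ro.from_euler("xyz",o["eef_rot"]).as_matrix();H=c["hand_eye"]
    C=o["ee_pos"]+R@H[:3,3];g=R@H[:3,:3]@ray
    return C+g*(z-C[2])/g[2]
E
python3 - <<'E'
import pickle
from h import *
o,w=pickle.load(open("d1.pkl","rb"))
for n,u,v,z in[("ribs+y",257,187,.088),("ribs-x",180,109,.088),("cornerL",112,112,.088),("cornerR",257,89,.088),("mug",358,188,.092)]:print(n,wcast(o,w,u,v,z)[:2].round(4))
E
```

```text
ribs+y [ 0.6136 -0.0193]
ribs-x [ 0.5087 -0.0592]
cornerL [ 0.4762 -0.1301]
cornerR [0.5224 0.0195]
mug [0.6549 0.0784]
```

Emit:
{"api": "servo_tool", "payload": {
  "motion": [
    [1, -0.1, -0.2, -4, 0],
    [1, -0.1, -0.2, -8, 0],
    [1, -0.1, -0.2, -10.5, 0],
    [1, -0.1, -0.2, -11.2, 0],
    [1, -0.1, -0.2, -11.5, 0],
    [1, -0.1, -0.2, -11.8, 0],
    [1, -0.1, -0.2, -12, 0],
    [1, -0.1, -0.2, -12.2, 0],
    [1, -0.1, -0.2, -12.3, 0],
    [1, -0.1, -0.2, -12.3, 0]
  ]
}}

```text
time_s: 3.7
ee_pos: [0.6165, -0.0213, 0.2816]
eef_rot: [-3.142, -0.0, 2.739]
force: [0.5, 0.3, -0.4]
grip_width: 0.0005
grip_force: 0.0
```

Emit:
{"api": "servo_tool", "payload": {
  "motion": [
    [1, 0, 0, -0.15, 0],
    [1, 0, 0, -0.3, 0],
    [1, 0, 0, -0.3, 0]
  ]
}}

```text
time_s: 4.08
ee_pos: [0.6165, -0.0213, 0.2794]
eef_rot: [3.142, 0.0, 2.739]
force: [-3.9, -0.5, 8.3]
grip_width: 0.0006
grip_force: 4.2
```

Emit:
{"api": "servo_tool", "payload": {
  "motion": [
    [1, 0, 0, 2, 0],
    [1, 0, 0, 3.5, 0],
    [1, -1.3, -4.2, 3.5, 0],
    [1, -2.7, -8.5, 3.5, 0],
    [1, -4, -12.7, 3.5, 0],
    [1, -4, -12.7, 3.5, 0],
    [1, -4, -12.7, 1.5, 0],
    [1, -4, -12.7, 1, 0],
    [1, -4, -12.7, 0.7, 0],
    [1, -4, -12.7, 0.4, 0],
    [1, -4, -12.7, 0.2, 0],
    [1, -4, -12.7, 0, 0],
    [1, -4, -12.7, 0, 0]
  ]
}}

```text
time_s: 5.7
ee_pos: [0.5766, -0.1481, 0.2794]
eef_rot: [3.141, 0.001, 2.74]
force: [-2.7, 1.5, 6.6]
grip_width: 0.0004
grip_force: 3.5
```

Emit:
{"api": "servo_tool", "payload": {
  "motion": [
    [1, 0, 0, 2, 0],
    [1, 0, 0, 3.5, 0],
    [1, 3.5, 1.1, 3.5, 0],
    [1, 7, 2.5, 3.5, 0],
    [1, 10.8, 3.7, 3.5, 0],
    [1, 10.8, 3.7, 3.5, 0],
    [1, 10.8, 3.7, 1.5, 0],
    [1, 10.8, 3.7, 1, 0],
    [1, 10.8, 3.7, 0.7, 0],
    [1, 10.8, 3.7, 0.4, 0],
    [1, 10.8, 3.7, 0.2, 0],
    [1, 10.8, 3.7, 0, 0],
    [1, 10.8, 3.7, 0, 0]
  ]
}}

```text
time_s: 7.32
ee_pos: [0.6843, -0.1115, 0.2794]
eef_rot: [-3.141, 0.0, 2.739]
force: [-6.2, 0.4, 7.0]
grip_width: 0.0002
grip_force: 3.9
```

Emit:
{"api": "servo_tool", "payload": {
  "motion": [
    [1, 0, 0, 2, 0],
    [1, 0, 0, 3.5, 0],
    [1, -4.4, 1.3, 3.5, 0],
    [1, -8.8, 2.7, 3.5, 0],
    [1, -13.2, 4, 3.5, 0],
    [1, -17.6, 5.4, 3.5, 0],
    [1, -17.6, 5.4, 3.5, 0],
    [1, -17.6, 5.4, 1.5, 0],
    [1, -17.6, 5.4, 1, 0],
    [1, -17.6, 5.4, 0.7, 0],
    [1, -17.6, 5.4, 0.4, 0],
    [1, -17.6, 5.4, 0.2, 0],
    [1, -17.6, 5.4, 0, 0],
    [1, -17.6, 5.4, 0, 0]
  ]
}}

```text
time_s: 9.07
ee_pos: [0.5087, -0.0574, 0.2794]
eef_rot: [3.141, 0.001, 2.739]
force: [-1.8, 0.1, 7.8]
grip_width: 0.0004
grip_force: 4.0
```

Emit:
{"api": "servo_tool", "payload": {
  "motion": [
    [1, 0, 0, 3, 0],
    [1, 0, 0, 8, 0],
    [1, 0, 0, 13, 0],
    [1, 0, 5, 15, 0],
    [1, 0, 10, 15, 0],
    [1, -2, 15, 15, 0],
    [1, -4, 20, 15, 0],
    [1, -6, 25, 15, 0],
    [1, -8, 30, 15, 0],
    [1, -8, 30, 15, 0]
  ]
}}

```text
time_s: 10.32
ee_pos: [0.4273, 0.2451, 0.4288]
eef_rot: [3.141, -0.0, 2.744]
force: [0.1, 0.7, 0.2]
grip_width: 0.0007
grip_force: 0.0
```

```bash
python3 - <<'E'
from station import ctrl
import cv2,pickle,numpy as np
o=ctrl.get_obs();print(o["time_s"],o["ee_pos"],o["force"])
d0=pickle.load(open("d0.pkl","rb"))[1]
L=[]
for n,(r,c) in {"scene":((145,245),(170,300)),"side":((140,240),(190,320))}.items():
    i=ctrl.camera(n)["image"]
    for k in(d0[n]["image"],i):L.append(cv2.resize(k[r[0]:r[1],c[0]:c[1]],(390,300),interpolation=cv2.INTER_CUBIC))
cv2.imwrite("pics/cmp.png",np.vstack([np.hstack(L[:2]),np.hstack(L[2:])])[:,:,::-1])
E
```

```text
10.325 [0.42731864 0.24507476 0.42876781] [0.12103205 0.67350082 0.2054812 ]
```

View pics/cmp.png

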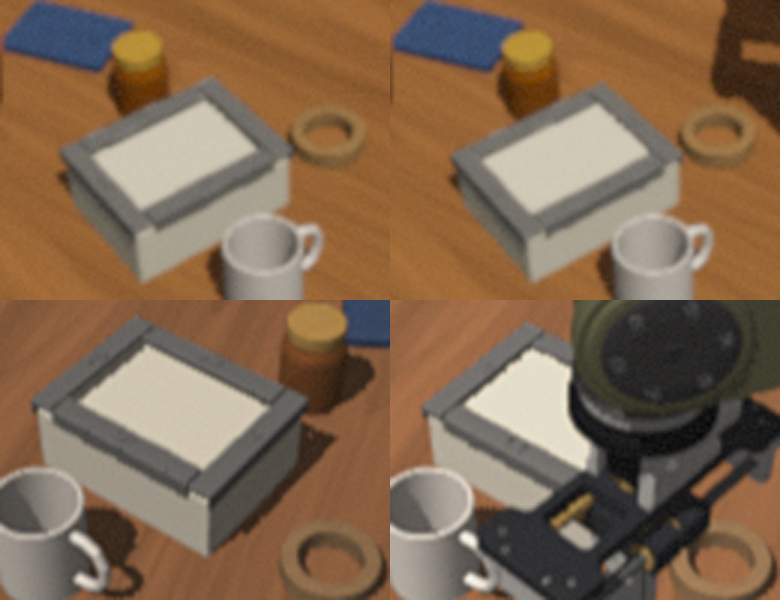

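Compared with before (left), the rim now sits lower all round in the after pictures (right). Its scene top corner dropped from about (212,78) to about (602,84), with the right half starting at column 390. The box and its neighbours have not moved.

```bash
python3 -c "
from station import ctrl
print(ctrl.hand_in())"
```

```text
the job is handed in; nothing more can be done
None
```

I pressed all four rim sections down to their 80 mm home height, drew the arm clear and handed the job in at about 10 s; the last pictures show the rim lower all round and the box and its neighbours where they were, but the hand-in returned no verdict.

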